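Torque the square plug with the click wrench

TASK

Pick up the click-type torque wrench, put the square hole of its head fully down over the square plug on top of the gear housing, and push its handle clockwise (seen from above) until the handle clicks over at its set torque. Stop at the click, without bending the handle on to its stop, then ease off so that the handle springs straight and let go, leaving the wrench lying level and fully down on the plug. Be gentle with the plug and leave the other things on the bench where they are.

Things in the scene. Friction and masses are not known exactly. Their poses are not given: they have to be found in the camera images.
- wrench: click wrench, 228 mm long, 0.36 kg: steel head 58 x 58 mm outside, 20 mm high, with a 34.4 mm square hole right through, and a hinged handle. Origin: centre of the hole at the head's underside (on the bench at the start). x runs from the hole along the straight handle, z up; the hole's sides are parallel to x and y. Its centre of mass lies about 20 mm from the origin along x
- carry (a point): point on the wrench's centre line at x = 80 mm, 10 mm above its underside: a good place to pick it up, across the steel part of the handle (20 mm wide from x = 61 to 141 mm, spanning 1 to 19 mm above the underside)
- grip (a point): centre of the black hand grip (24 mm wide from x = 140 to 225 mm, 18 mm high), 170 mm from the hole's axis when straight, 10 mm above the wrench's underside: the place to push. It moves with the handle
- handle (a joint): bend (rad) of the handle about a pivot 46 mm from the hole's axis: 0 straight. A spring holds it straight until a clockwise push at the grip exceeds about 9 N on the tight plug; then it gives (the click, counted from 0.05) and bends on at 9 to 10 N. At 0.16 is a hard stop that overtightens the plug; 0.14 is already too far. Let go, it springs back. It bends one way only
- plug: steel plug with a 32 mm square head, 18 mm high, the upper 4 mm stepped narrower. Origin: centre of the head's underside, on the housing's boss, 50 mm above the bench. x and y are normal to its flat sides, z up. It turns about z: loose at first (under 1.5 N at the wrench's grip), it comes hard after a further clockwise turn of 0.2 to 0.6 rad, not known beforehand
- housing: grey gear housing that carries the plug: round body 100 mm across, boss 76 mm across with its face 50 mm above the bench, base plate 130 x 110 mm bolted to the bench, a pipe stub (up to 49 mm above the bench) out to 66 mm on its far side (+x). Origin: centre of its underside
- tape_measure: bystander: yellow pocket tape measure, 66 mm high, loose on the bench
- pliers: bystander: pliers, lying loose on the bench
- sand_block: bystander: brown sanding block, 65 x 100 x 28 mm, loose on the bench
- tape_roll: bystander: small black roll of tape, lying flat, loose on the bench
- screwdriver: bystander: screwdriver, lying loose on the bench

How it is judged:
By the outcome, as a careful person would: the job done as asked, in the order asked, and still so for the second after the job is handed in, with the robot touching nothing.
It also fails if it takes over 64 s, if anything falls off the work surface, if the arm or the gripper's body presses on something with over 40 N, if the wrist force passes 120 N, or if a joint passes its speed limit or range.

ROBOT

A 6-joint arm with a two-finger parallel gripper is mounted at the origin on a cart in front of the work surface, level with it; the furniture and walls round the work are solid. World frame = base frame: x ahead of the robot, y to its left, z up, the work surface at z = 0. Lengths are in m, angles in degrees, forces in N, time in s.
With the tool pointing down it reaches from about 0.35 to 0.875 m from the base axis. Payload 4.2 kg.
Tool frame: the origin (TCP) lies midway between the tips of the shut fingers; the grasp point (between the pads) lies r.pinch_z behind it (r.pinch_z is the distance from the TCP to the grasp point, in m); z points along the fingers, y is the direction in which the jaws open and shut (so a half turn about z gives the same grasp; the last joint's range is limited). The gripper opens to 87 mm and grips with 3 to 60 N. Pads are 19 mm wide; open, the fingers measure 117 mm over their backs; the gripper's body (75 mm by 190 mm) begins 51 mm behind the grasp point.
Start: joints at [14.817, 22.042, 0.453, 0, -68.411, -14.817], TCP at [0.625, 0, 0.223] pointing down, gripper open.
Joint ranges: [-179.83, 179.83], [-69.29, 118.12], [-61.27, 80.66], [-181.25, 117.63], [-171.15, -9.14], [-177.46, 177.46]. Speed limits (degrees/s): [159.86, 159.86, 180, 180, 180, 180].

INTERFACE

Orientations are given as a 3x3 rotation matrix whose columns are the frame's x, y, z axes.
In Python, from station import r gives the robot as it stands. The module is installed in compiled form; this text tells all that it offers.
- The arm moves only by the tool play_rows, never from a script. Its argument "deltas" is a list of rows, each a list of 7 numbers: the shift along the tool's x, y, z in units of 25 mm (1.0 is 25 mm), then the turn, a rotation vector about the tool's x, y, z in units of 5 degrees (1.0 is 5 degrees), then the finger opening in mm, from 0 to 87. In form: [[tx, ty, tz, wx, wy, wz, fingers], ...]. A call has 1 to 12 rows; each row is the pose to reach, as a shift and turn from the pose commanded when the call began, along the tool's axes at that moment; what a row does not reach only later rows make up. A row lasts 1/10 s, in which the tool goes at most 50 mm and 8.59 degrees, less where a joint would pass 70% of its speed; a pose out of reach is approached as far as the arm can. A call with a gripper value outside its range is refused whole. The fingers move at their own pace and stop on an object; the grip force is fixed at half the most. Time passes only in rows, so rows that repeat a pose let the fingers close. It gives the time, the measured TCP pose, the force and the opening at its end, in the units of the state.
- r.sense(): the state, without advancing time (a new reading comes with each control period).
- r.capture(name): name is "scene" or "side" or "wrist"; returns a dict with "pixels" (400x640x3 uint8, red, green, blue), "camera_matrix" (3x3 intrinsics, pixels), "R" (3x3) and "t" (3): a world point X has camera coordinates R X + t; the wrist camera has in their place "T_tool_cam" (4x4, takes a point from camera to tool coordinates, whose origin is the TCP and whose axes are the flange's). Camera axes: x right, y down, z forward; pixel columns grow to the right and rows downward; lengths in m; the calibration is good to about 2 mm. A picture is of the moment at which its call begins: read the wrist's pose just before it. There is no depth.
- r.finish_job(): hands the job in, once; it reports no verdict.
Trained networks look in the newest picture that a camera, given by its name, has taken for a name from the list of things; names that differ only in an ending like _2 or _b are one class to them, and where a whole thing is asked for, a point or a joint stands for the part that bears it (a point fixed in the world has none). Each returns a list of dicts, best first, with "score" (0 to 1); they miss things now and then, are a little off and sometimes report something else, mostly with a low value. They report only what shows in the picture. A call takes as long as a camera call.
- r.spot_in(camera, target): "centre" ([x, y, z] in m, in world coordinates, good to about 4 mm: the middle of the surface that is visible of it).
- r.cut_out(camera, target): "region" (400x640 bool, what is visible of it).
The state is a dict: "time_s": time; "joints": joint angles; "joint_velocities": joint speeds; "effort": joint torques, N m; "tcp_pos": TCP position; "ee_rot": TCP orientation; "wrist_force": force on the tool from outside, world axes, zero at the start; "moment": the same for the moment, N m; "gripper_width": opening from 0.0 (shut) to 1.0 (fully open).
Only numpy, scipy, OpenCV 4.12 (cv2) and the standard library are available. Lean on these libraries where they do the work, as an engineer would, in place of code of your own. Each camera call takes 0.05 s, during which the arm holds its last target.

## Working session

There is one attempt and no reset: what is moved stays moved. The work goes in short steps, Python scripts to look and compute and a tool call to move; the robot and the scene stay as the last step left them, time stands still between calls to the robot, and variables do not carry over. Pictures are saved under pics/ and viewed, and the job is handed in when it is done.

Besides the shell and the picture viewer there is one more tool, called after "Call:" by a JSON object that holds its "op" and its "data", one argument or row to a line. play_rows: Moves the arm, as the interface text tells. Its arguments: {"type":"object","properties":{"deltas":{"type":"array","items":{"type":"array","items":{"type":"number"}}}},"required":["deltas"]}

```bash
mkdir -p pics
cat > h.py <<'E'
import numpy as np, cv2
from station import r
def cap(n,f):
    c=r.capture(n); cv2.imwrite('pics/'+f+'.png',c['pixels'][:,:,::-1]); return c
E
python3 - <<'E'
from h import *
s=r.sense(); print(s, r.pinch_z)
for c in ['scene','side','wrist']:
    k=cap(c,c+'0')
    if c!='wrist': print(c,k['camera_matrix'].round(1).tolist(),k['R'].round(4).tolist(),k['t'].round(4).tolist())
    else: print(k['camera_matrix'].round(1).tolist(),k['T_tool_cam'].round(4).tolist())
    for t in ['wrench','carry','grip','plug','housing','tape_measure','pliers','sand_block','tape_roll','screwdriver']:
        print(t,[(np.round(d['centre'],4).tolist(),round(d['score'],2)) for d in r.spot_in(c,t)[:2]])
E
```

```text
{'time_s': 0.0, 'joints': array([ 1.48183966e+01,  2.20898210e+01,  3.80182819e-01, -2.91765857e-02,
       -6.84126163e+01, -1.48171823e+01]), 'joint_velocities': array([ 0.04287908, -0.03476264, -0.01447361,  0.01536461,  0.03753831,
        0.04820649]), 'effort': array([ 5.69075401e-04, -3.90661991e+01,  1.87403029e+01,  4.22001421e+00,
        1.09914420e-02, -1.81494070e-04]), 'tcp_pos': array([6.24390627e-01, 3.81596253e-05, 2.21471796e-01]), 'ee_rot': array([[-1.66571159e-04, -9.99997602e-01, -2.18383448e-03],
       [-9.99999982e-01,  1.66763614e-04, -8.79450992e-05],
       [ 8.83090724e-05,  2.18381979e-03, -9.99997612e-01]]), 'wrist_force': array([-1.10274031,  0.57160677, -0.03510164]), 'moment': array([-0.01271782, -0.01545255, -0.03686233]), 'gripper_width': 1.0032382615399824} 0.0187
scene [[381.9, 0.0, 314.2], [0.0, 381.9, 199.0], [0.0, 0.0, 1.0]] [[0.7112, -0.7028, 0.0126], [-0.5302, -0.5481, -0.6469], [0.4616, 0.4534, -0.7625]] [-0.4618, 0.2921, 0.7047]
wrench [([0.5411, -0.2641, 0.0231], 0.83), ([0.7064, -0.0187, 0.0197], 0.43)]
carry [([0.5401, -0.264, 0.0195], 0
[... 915 characters left out ...]
 0.1885, 0.0269], 0.6)]
tape_roll [([0.709, -0.005, 0.0136], 0.7), ([0.5508, 0.0917, 0.064], 0.66)]
screwdriver []
[[280.1, 0.0, 323.3], [0.0, 280.1, 200.1], [0.0, 0.0, 1.0]] [[0.0002, -0.9708, -0.24, 0.0671], [1.0, 0.0002, 0.0001, -0.0009], [-0.0, -0.24, 0.9708, -0.161], [0.0, 0.0, 0.0, 1.0]]
wrench [([0.5459, -0.1481, 0.0169], 0.84)]
carry [([0.5458, -0.1454, 0.0205], 0.92)]
grip [([0.5456, -0.1488, 0.0185], 0.92)]
plug [([0.5534, 0.0614, 0.0638], 0.45)]
housing [([0.5663, 0.0452, 0.0258], 0.86)]
tape_measure [([0.394, -0.036, 0.0539], 0.76)]
pliers [([0.3884, -0.1847, 0.0147], 0.61)]
sand_block []
tape_roll [([0.7149, -0.015, 0.0184], 0.93)]
screwdriver [([0.7137, -0.1678, 0.0261], 0.76)]
```

View pics/scene0.png

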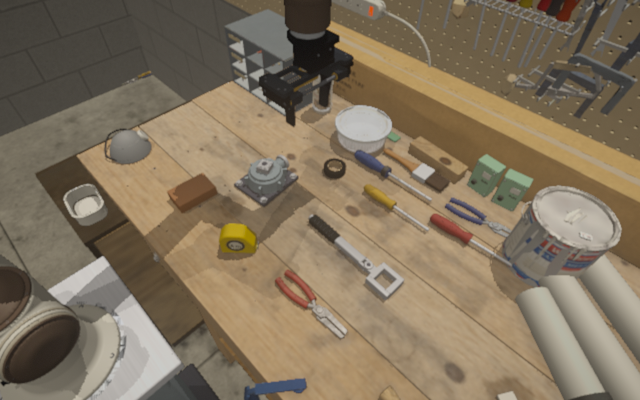

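View pics/side0.png

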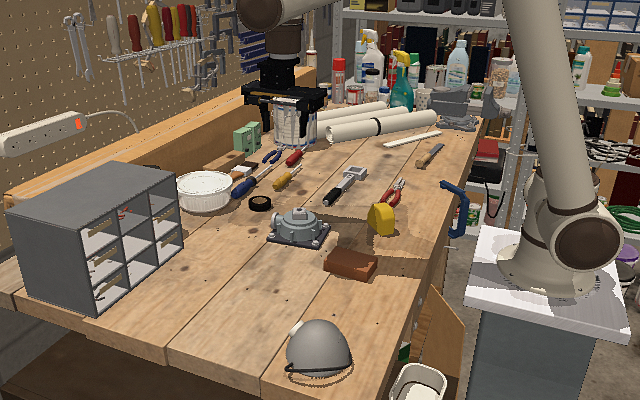

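View pics/wrist0.png

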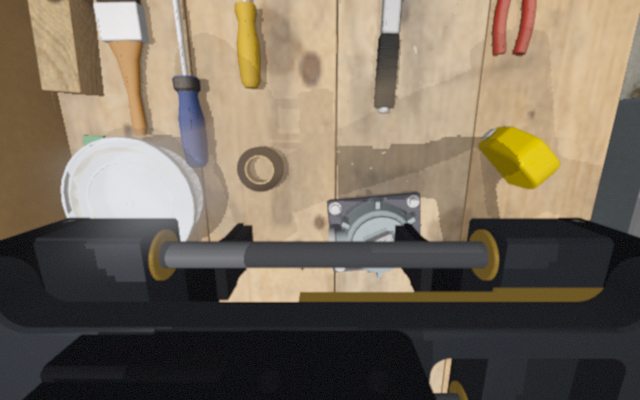

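The wrench lies near x = 0.54 with its handle towards +y, and the plug is near (0.55, 0.08). The gripper hides the plug in the wrist view, so I'll look from above the plug first and then the wrench.

Call:
{"op": "play_rows", "data": {
  "deltas": [
    [-1.5,1,-0.3,0,0,0,87],
    [-3,2,-0.7,0,0,0,87],
    [-4,2.8,-1,0,0,0,87],
    [-4,2.8,-1,0,0,0,87],
    [-4,2.8,-1,0,0,0,87],
    [-4,2.8,-1,0,0,0,87]
  ]
}}

```text
time_s: 2.25
tcp_pos: [0.5552, 0.0996, 0.2473]
ee_rot: [[-0.001, -1.0, -0.0], [-1.0, 0.001, -0.0], [0.0, 0.0, -1.0]]
wrist_force: [0.3, 0.2, -0.5]
gripper_width: 1.002
```

Run:
```python
from h import *
import pickle
s=r.sense(); k=cap('wrist','wplug'); k['s']=s
pickle.dump(k,open('wplug.pkl','wb'))
print(s['tcp_pos'],s['time_s'],s['joint_velocities'].round(2))
for t in ['plug','housing']:
    print(t,[(np.round(d['centre'],4).tolist(),round(d['score'],2)) for d in r.spot_in('wrist',t)[:2]])
cv2.imwrite('pics/wplugz.png',cv2.resize(k['pixels'][60:260,220:440,::-1],None,fx=3,fy=3,interpolation=cv2.INTER_CUBIC))
```

```text
[0.55515538 0.09963543 0.24731094] 2.25 [-0.67  0.56  0.02 -0.   -0.09 -0.08]
plug [([0.5505, 0.0717, 0.071], 0.78)]
housing [([0.5534, 0.0705, 0.0428], 0.74)]
```

View pics/wplug.png

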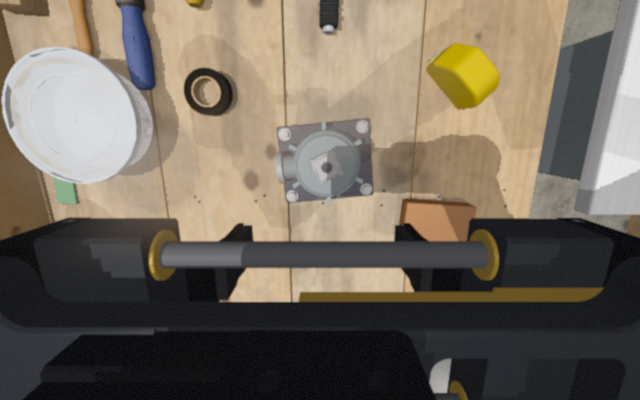

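View pics/wplugz.png

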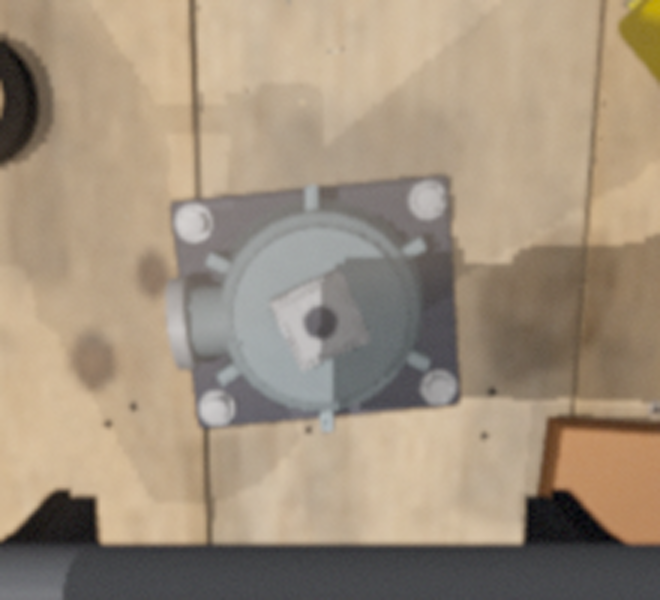

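The plug is at about pixel (327, 167) and is turned roughly 25–30° from the axes. I'll zoom in for its corners and save the exact numbers.

```bash
cat >> h.py <<'E'
import pickle
def pix2w(k,uv,z):
    s=k['s'];T=k['T_tool_cam'];K=k['camera_matrix']
    d=np.linalg.inv(K)@np.array([uv[0],uv[1],1.])
    dw=s['ee_rot']@(T[:3,:3]@d); o=s['tcp_pos']+s['ee_rot']@T[:3,3]
    return o+dw*(z-o[2])/dw[2]
def w2pix(k,X):
    s=k['s'];T=k['T_tool_cam'];K=k['camera_matrix']
    p=s['ee_rot'].T@(np.asarray(X)-s['tcp_pos']); c=T[:3,:3].T@(p-T[:3,3]); u=K@c; return u[:2]/u[2]
E
python3 - <<'E'
from h import *
k=pickle.load(open('wplug.pkl','rb'))
im=cv2.resize(k['pixels'][135:200,290:365,::-1],None,fx=10,fy=9.23,interpolation=cv2.INTER_CUBIC)
im=cv2.resize(k['pixels'][140:200,295:370,::-1],None,fx=10,fy=10,interpolation=cv2.INTER_CUBIC)
im=cv2.convertScaleAbs(im,alpha=1.3,beta=-20)
cv2.imwrite('pics/p2.png',im)
print(pix2w(k,(326.7,166.7),.068),pix2w(k,(326.7,166.7),.064))
E
```

```text
[0.551782   0.07478532 0.068     ] [0.55173199 0.07528115 0.064     ]
```

View pics/p2.png

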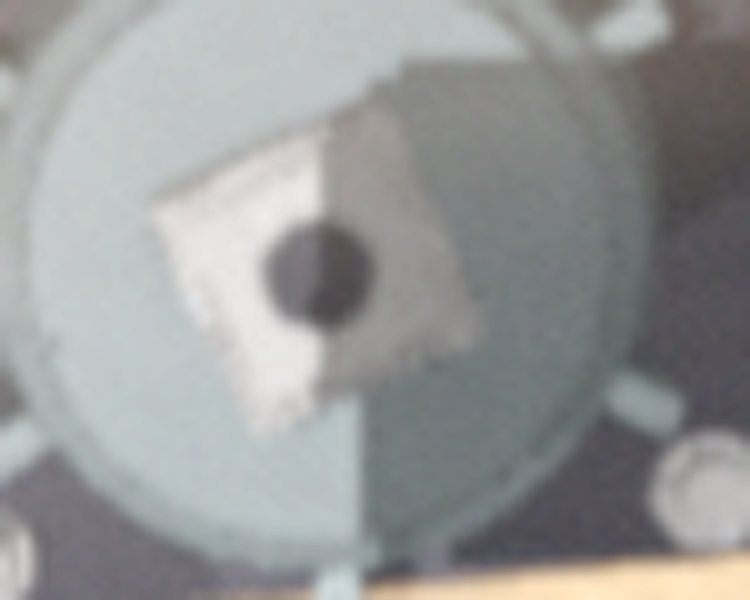

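Plug centre is about (0.552, 0.075) and its yaw about 25° mod 90. Placing the handle at 115° needs only a turn of about 25° from where it lies now, and the sweep towards +x looks free. Now the wrench.

Call:
{"op": "play_rows", "data": {
  "deltas": [
    [2,0,0,0,0,0,87],
    [4,0.2,0,0,0,0,87],
    [6,0.4,0,0,0,0,87],
    [8,0.4,0,0,0,0,87],
    [10,0.4,0,0,0,0,87],
    [11.5,0.4,0,0,0,0,87],
    [12,0.4,0,0,0,0,87],
    [12,0.4,0,0,0,0,87],
    [12,0.4,0,0,0,0,87]
  ]
}}

```text
time_s: 3.3
tcp_pos: [0.5449, -0.1999, 0.2471]
ee_rot: [[-0.001, -1.0, -0.001], [-1.0, 0.001, 0.0], [-0.0, 0.001, -1.0]]
wrist_force: [0.7, -0.0, -0.5]
gripper_width: 0.999
```

Run:
```python
from h import *
kp=pickle.load(open('wplug.pkl','rb'))
C=[(155,210),(385,100),(480,330),(260,435)]
W=np.array([pix2w(kp,(295+a/10-.45,140+b/10-.45),.066)[:2] for a,b in C]); print(W.round(4),W.mean(0))
e=np.roll(W,-1,0)-W; print(np.hypot(*e.T), np.degrees(np.arctan2(e[:,1],e[:,0]))%90)
s=r.sense(); k=cap('wrist','wwr'); k['s']=s
print(s['tcp_pos'],s['time_s'],s['joint_velocities'].round(2))
k['mask']=r.cut_out('wrist','wrench')[0]['region']
pickle.dump(k,open('wwr.pkl','wb'))
m=k['mask']; print(m.sum()); ys,xs=np.where(m); print(xs.min(),xs.max(),ys.min(),ys.max())
cv2.imwrite('pics/wwrz.png',cv2.resize(k['pixels'][0:190,220:440,::-1],None,fx=3.1,fy=3.1,interpolation=cv2.INTER_CUBIC))
```

```text
[[0.572  0.0675]
 [0.5442 0.0544]
 [0.5323 0.0822]
 [0.5593 0.0953]] [0.55194439 0.07486257]
[0.03083636 0.03031477 0.03007318 0.0305465 ] [25.31444691 23.11468565 25.7935207  24.56536031]
[ 0.54490562 -0.19988433  0.24712553] 3.3 [ 1.46 -0.55 -0.2   0.06  0.04  0.04]
3240
304 348 65 241
```

View pics/wwrz.png

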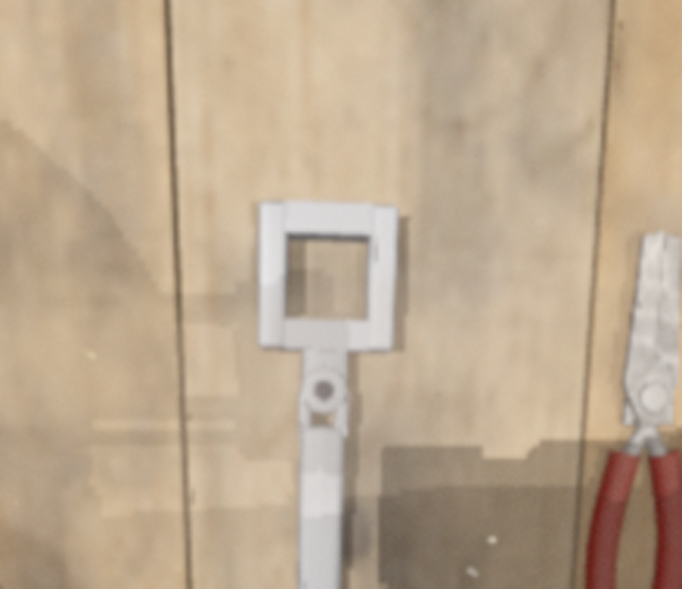

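The head's top hole corners are near zoom pixels (286,234), (371,236), (369,319), (286,321), and the handle runs downwards in the image, so towards +y. I'll convert these to world positions.

Run:
```python
from h import *
k=pickle.load(open('wwr.pkl','rb'))
f=lambda a,b,z:pix2w(k,(220+a/3.1-.4,b/3.1-.4),z)[:2]
for C in [[(286,234),(371,236),(369,319),(286,321)],[(260,202),(397,207),(395,350),(259,346)]]:
    W=np.array([f(a,b,.02) for a,b in C]); print(W.round(4).tolist(),W.mean(0).round(4))
    e=np.roll(W,-1,0)-W; print(np.hypot(*e.T).round(4), (np.degrees(np.arctan2(e[:,1],e[:,0]))%90).round(2))
m=k['mask'].copy(); 
# handle centreline rows
pts=[]
for y in range(125,235,4):
    xs=np.where(m[y])[0]
    if len(xs): pts.append(np.r_[f((xs.mean()+.4-220)*3.1+0,(y+.4)*3.1,.017),len(xs)])
pts=np.array(pts);print(pts.round(4))
p=np.polyfit(pts[:,1],pts[:,0],1);print(p,90-np.degrees(np.arctan(p[0])))
cv2.imwrite('pics/wm.png',np.where(m[...,None],k['pixels'][:,:,::-1],k['pixels'][:,:,::-1]//3))
```

```text
[[0.5602, -0.3365], [0.525, -0.3358], [0.5254, -0.3031], [0.5606, -0.3023]] [ 0.5428 -0.3194]
[0.0353 0.0327 0.0352 0.0342] [88.73 89.27  1.29 89.41]
[[0.5708, -0.3487], [0.5144, -0.3468], [0.5141, -0.2905], [0.5722, -0.2922]] [ 0.5429 -0.3196]
[0.0564 0.0563 0.0581 0.0566] [88.06  0.3  88.36 88.57]
[[ 0.5446 -0.2746 15.    ]
 [ 0.5439 -0.2694 16.    ]
 [ 0.5446 -0.2641 17.    ]
 [ 0.5446 -0.2588 15.    ]
 [ 0.5446 -0.2535 15.    ]
 [ 0.5446 -0.2481 15.    ]
 [ 0.5446 -0.2427 15.    ]
 [ 0.5439 -0.2372 14.    ]
 [ 0.5446 -0.2318 13.    ]
 [ 0.5439 -0.2262 12.    ]
 [ 0.5446 -0.2207 13.    ]
 [ 0.5453 -0.2151 14.    ]
 [ 0.5453 -0.2095 14.    ]
 [ 0.546  -0.2038 13.    ]
 [ 0.546  -0.1981 13.    ]
 [ 0.546  -0.1923 13.    ]
 [ 0.5467 -0.1865 14.    ]
 [ 0.5474 -0.1807 15.    ]
 [ 0.5475 -0.1748 17.    ]
 [ 0.5475 -0.1689 17.    ]
 [ 0.5482 -0.1629 16.    ]
 [ 0.5482 -0.1569 16.    ]
 [ 0.5482 -0.1509 16.    ]
 [ 0.549  -0.1448 15.    ]
 [ 0.549  -0.1387 15.    ]
 [ 0.549  -0.1325 15.    ]
 [ 0.549  -0.1263 15.    ]
 [ 0.549  -0.12   15.    ]]
[0.03781512 0.553824  ] 87.83438498100358
```

View pics/wm.png

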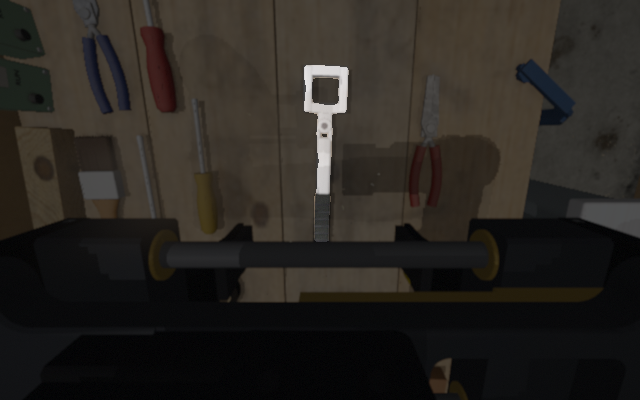

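Wrench origin is about (0.543, -0.3195) with yaw about 88.2°. The measured length agrees with the handle end at y = -0.12. The carry point is about (0.5453, -0.2395), so I'll descend onto it.

Call:
{"op": "play_rows", "data": {
  "deltas": [
    [0.8,0,1.2,0,0,0.36,60],
    [1.58,-0.02,2.6,0,0,0.36,60],
    [1.58,-0.02,4.2,0,0,0.36,60],
    [1.58,-0.02,5.8,0,0,0.36,60],
    [1.58,-0.02,7.4,0,0,0.36,60],
    [1.58,-0.02,8.6,0,0,0.36,60],
    [1.58,-0.02,9.3,0,0,0.36,60],
    [1.58,-0.02,9.6,0,0,0.36,60],
    [1.58,-0.02,9.75,0,0,0.36,60],
    [1.58,-0.02,9.75,0,0,0.36,60],
    [1.58,-0.02,9.75,0,0,0.36,60]
  ]
}}

```text
time_s: 4.5
tcp_pos: [0.5465, -0.2394, 0.0051]
ee_rot: [[-0.031, -1.0, 0.002], [-1.0, 0.031, -0.001], [0.0, -0.002, -1.0]]
wrist_force: [-0.4, -0.6, 0.2]
gripper_width: 0.688
```

Call:
{"op": "play_rows", "data": {
  "deltas": [
    [0,0,0,0,0,0,30],
    [0,0,0,0,0,0,25],
    [0,0,0,0,0,0,18],
    [0,0,0,0,0,0,10],
    [0,0,0,0,0,0,0],
    [0,0,0,0,0,0,0],
    [0,0,0,0,0,0,0]
  ]
}}

```text
time_s: 5.2
tcp_pos: [0.5453, -0.2395, 0.0037]
ee_rot: [[-0.032, -0.999, -0.001], [-0.999, 0.032, 0.0], [-0.0, 0.001, -1.0]]
wrist_force: [-0.4, 0.4, 1.2]
gripper_width: 0.229
```

Run:
```python
from h import *
s=r.sense();print(s['tcp_pos'],s['gripper_width']*87,s['wrist_force'],s['moment'],s['joints'])
```

```text
[ 0.54526202 -0.23949016  0.00374702] 19.958179217385663 [-0.3804346   0.39647981  1.19067225] [-0.01144828  0.12106596  0.03735169] [-8.14770243e+00  3.27496180e+01 -1.77551381e+01 -1.39604562e-03
 -3.95253609e+01  6.33676587e+00]
```

Gripped at 20 mm opening, as it should be. Now I'll lift it.

Call:
{"op": "play_rows", "data": {
  "deltas": [
    [0,0,-0.3,0,0,0,0],
    [0,0,-1,0,0,0,0],
    [0,0,-2.2,0,0,0,0],
    [0,0,-3.6,0,0,0,0],
    [0,0,-4.8,0,0,0,0],
    [0,0,-5.6,0,0,0,0],
    [0,0,-5.6,0,0,0,0],
    [0,0,-5.6,0,0,0,0]
  ]
}}

```text
time_s: 6.0
tcp_pos: [0.5446, -0.239, 0.1429]
ee_rot: [[-0.032, -0.999, -0.001], [-0.999, 0.032, 0.001], [-0.001, 0.001, -1.0]]
wrist_force: [-0.4, -0.4, -4.2]
gripper_width: 0.223
```

Run:
```python
from h import *
s=r.sense();print(s['tcp_pos'],s['gripper_width']*87,s['wrist_force'],s['moment'])
k=cap('wrist','w3');k['s']=s;pickle.dump(k,open('w3.pkl','wb'))
k2=cap('side','s3')
cv2.imwrite('pics/w3z.png',cv2.resize(k['pixels'][0:220,220:440,::-1],None,fx=2.7,fy=2.7,interpolation=cv2.INTER_CUBIC))
cv2.imwrite('pics/s3z.png',cv2.resize(k2['pixels'][80:260,230:450,::-1],None,fx=3.3,fy=3.3,interpolation=cv2.INTER_CUBIC))
```

```text
[ 0.54458896 -0.23897047  0.14290654] 19.425939657573803 [-0.42535245 -0.39516175 -4.18606982] [ 0.18726179  0.10490579 -0.02335925]
```

View pics/w3z.png

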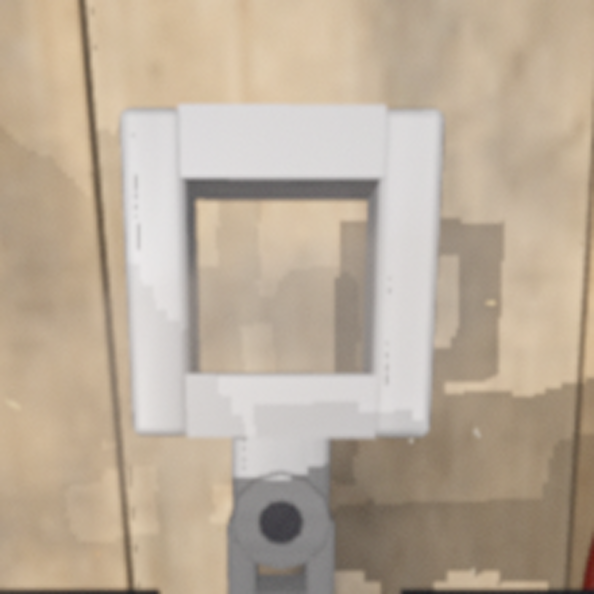

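View pics/s3z.png

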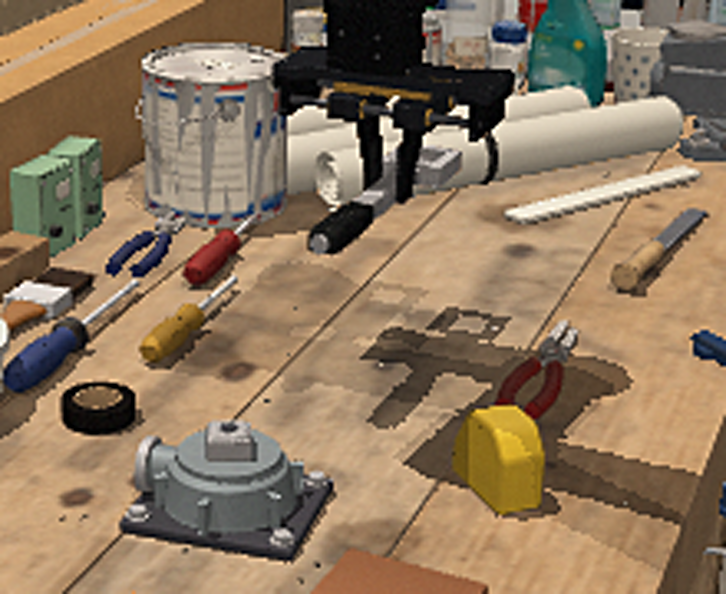

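The grasp holds and the head looks about level. I'll solve the wrench pose in the tool frame from the head's corners.

Run:
```python
from h import *
k=pickle.load(open('w3.pkl','rb')); s=k['s']
# wrench frame corners: image up = -wrench x ; image right = -worldx = +wrench y
h=.0172;o=.029
obj=[(-h,-h,.02),(-h,h,.02),(h,h,.02),(h,-h,.02)]
img=[(185,180),(380,180),(375,374),(188,374)]
obj2=[(-o,-o,.02),(-o,o,.02),(o,o,.02),(o,-o,.02)]
img2=[(122,108),(442,110),(428,434),(135,434)]
def T(a): return np.array([(220+x/2.7-.4,y/2.7-.4) for x,y in a])
for O,I in [(obj,img),(obj2,img2),(obj+obj2,img+img2)]:
    ok,rv,tv=cv2.solvePnP(np.array(O,float),T(I),k['camera_matrix'],None)
    pr,_=cv2.projectPoints(np.array(O,float),rv,tv,k['camera_matrix'],None)
    Rt=k['T_tool_cam'][:3,:3]@cv2.Rodrigues(rv)[0]; tt=k['T_tool_cam'][:3,:3]@tv[:,0]+k['T_tool_cam'][:3,3]
    Rw=s['ee_rot']@Rt; tw=s['tcp_pos']+s['ee_rot']@tt
    print('tool',tt.round(4),'world',tw.round(4),'err',np.abs(pr[:,0]-T(I)).max().round(2))
    print(Rt.round(3).tolist()); print('yaw',np.degrees(np.arctan2(Rw[1,0],Rw[0,0])),'pitch(up)',np.degrees(np.arcsin(Rw[2,0])),'roll',np.degrees(np.arcsin(Rw[2,1])))
```

```text
tool [ 0.0773 -0.0003  0.0031] world [ 0.5424 -0.3163  0.1398] err 0.57
[[-0.987, -0.002, 0.158], [-0.004, 1.0, -0.012], [-0.158, -0.013, -0.987]]
yaw 87.91496980069924 pitch(up) 9.165671497197057 roll 0.8138102211728276
tool [ 0.0806 -0.0008  0.0096] world [ 0.5428 -0.3196  0.1332] err 0.32
[[-1.0, -0.001, 0.015], [-0.001, 1.0, 0.016], [-0.015, 0.016, -1.0]]
yaw 88.09948080392869 pitch(up) 0.9187215234070253 roll -0.8451672836303552
tool [ 0.0802 -0.0007  0.0082] world [ 0.5427 -0.3191  0.1346] err 1.57
[[-1.0, -0.002, 0.03], [-0.001, 1.0, 0.01], [-0.03, 0.01, -0.999]]
yaw 88.0778025396986 pitch(up) 1.8230732818573994 roll -0.5090397137678262
```

The wrench is aligned with the tool, with its origin about 80 mm along tool +x and roughly 1° of droop. Now I'll carry it above the plug, turning 26.7°.

Call:
{"op": "play_rows", "data": {
  "deltas": [
    [-0.6,0.1,0,0,0,-0.2,0],
    [-1.7,0.2,0,0,0,-0.6,0],
    [-3.1,0.35,0,0,0,-1.1,0],
    [-4.6,0.5,0,0,0,-1.7,0],
    [-6.1,0.65,0,0,0,-2.3,0],
    [-7.7,0.8,0,0,0,-2.9,0],
    [-9.3,0.95,0,0,0,-3.5,0],
    [-10.9,1.1,0,0,0,-4.1,0],
    [-12.5,1.25,0,0,0,-4.6,0],
    [-13.9,1.4,0,0,0,-5,0],
    [-14.9,1.5,0,0,0,-5.24,0],
    [-15.41,1.57,0,0,0,-5.34,0]
  ]
}}

```text
time_s: 7.3
tcp_pos: [0.5173, 0.1491, 0.1427]
ee_rot: [[0.424, -0.906, -0.002], [-0.906, -0.424, -0.001], [-0.0, 0.002, -1.0]]
wrist_force: [-0.1, 0.2, -3.1]
gripper_width: 0.224
```

Call:
{"op": "play_rows", "data": {
  "deltas": [
    [0,0,0.3,0,0,0,0],
    [0,0,0.9,0,0,0,0],
    [0,0,1.5,0,0,0,0],
    [0,0,1.9,0,0,0,0],
    [0,0,1.9,0,0,0,0],
    [0,0,1.9,0,0,0,0],
    [0,0,1.9,0,0,0,0]
  ]
}}

```text
time_s: 8.0
tcp_pos: [0.519, 0.1468, 0.097]
ee_rot: [[0.421, -0.907, 0.001], [-0.907, -0.421, 0.001], [0.0, -0.001, -1.0]]
wrist_force: [0.1, -0.7, -4.0]
gripper_width: 0.228
```

Run:
```python
from h import *
s=r.sense();print(s['time_s'],s['tcp_pos'],s['gripper_width']*87,s['wrist_force'],s['moment'],np.degrees(np.arctan2(s['ee_rot'][1,0],s['ee_rot'][0,0])))
k=cap('wrist','w4');k['s']=s;pickle.dump(k,open('w4.pkl','wb'))
k2=cap('side','s4')
cv2.imwrite('pics/w4z.png',cv2.resize(k['pixels'][0:220,220:440,::-1],None,fx=2.7,fy=2.7,interpolation=cv2.INTER_CUBIC))
cv2.imwrite('pics/s4z.png',cv2.resize(k2['pixels'][130:280,230:400,::-1],None,fx=4,fy=4,interpolation=cv2.INTER_CUBIC))
```

```text
8.0 [0.51895459 0.14681493 0.0969977 ] 19.798389335052132 [ 0.08303175 -0.66101274 -3.95409117] [ 0.14248397  0.08529484 -0.02576484] -65.1127879292125
```

View pics/w4z.png

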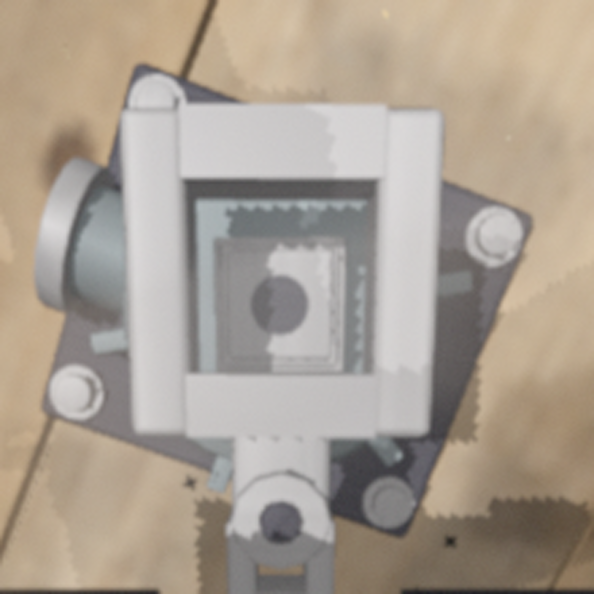

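View pics/s4z.png

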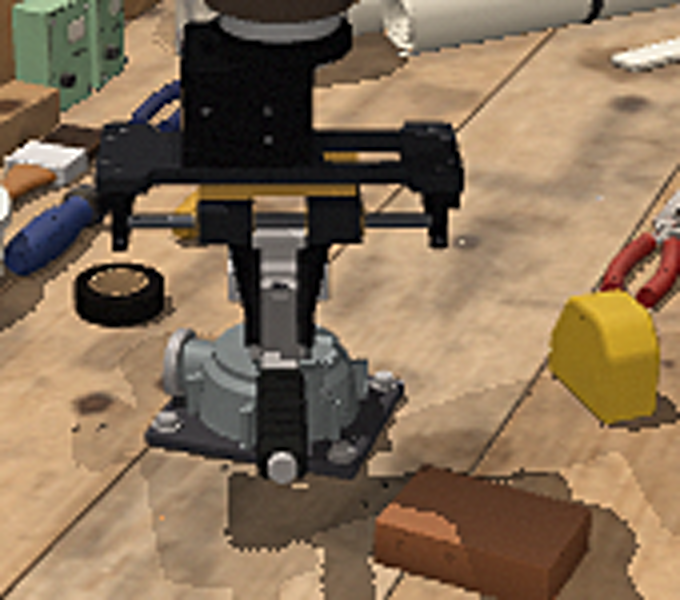

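Yaw matches nicely: the plug's edges run parallel to the hole. I'll compute the residual offset in the tool frame.

Run:
```python
from h import *
k=pickle.load(open('w4.pkl','rb')); s=k['s']
g=lambda a,b,z:s['ee_rot'].T@(pix2w(k,(220+a/2.7-.4,b/2.7-.4),z)-s['tcp_pos'])
print('plug circ',g(279,305,.068).round(4))
print('plug edges',[g(*p,.066).round(4).tolist() for p in [(217,300),(345,300),(280,238),(280,364)]])
for zu in (0.003,0.005,.007):
  zt=s['tcp_pos'][2]-zu+.02
  C=[(185,180),(380,180),(375,374),(188,374)];D=[(122,108),(442,110),(428,434),(135,434)]
  for Q in(C,D): print(zu,np.mean([g(*p,zt) for p in Q],0).round(4),[g(*p,zt)[:2].round(4).tolist() for p in Q])
```

```text
plug circ [ 0.0788 -0.0002  0.029 ]
plug edges [[0.0801, -0.0152, 0.031], [0.0801, 0.0158, 0.031], [0.0942, 0.0, 0.031], [0.065, 0.0, 0.031]]
0.003 [ 0.0804  0.0004 -0.017 ] [[0.097, -0.0167], [0.097, 0.0175], [0.0637, 0.0177], [0.0637, -0.0171]]
0.003 [ 0.0804  0.0003 -0.017 ] [[0.1084, -0.0271], [0.1081, 0.0278], [0.0526, 0.0281], [0.0526, -0.0275]]
0.005 [ 0.0805  0.0004 -0.015 ] [[0.0974, -0.0169], [0.0974, 0.0178], [0.0637, 0.0179], [0.0637, -0.0173]]
0.005 [ 0.0806  0.0003 -0.015 ] [[0.109, -0.0275], [0.1086, 0.0282], [0.0524, 0.0284], [0.0524, -0.0279]]
0.007 [ 0.0807  0.0004 -0.013 ] [[0.0978, -0.0171], [0.0978, 0.018], [0.0636, 0.0182], [0.0636, -0.0176]]
0.007 [ 0.0808  0.0003 -0.013 ] [[0.1095, -0.0279], [0.1092, 0.0286], [0.0522, 0.0288], [0.0522, -0.0282]]
```

Call:
{"op": "play_rows", "data": {
  "deltas": [
    [-0.05,0,0.2,0,0,0,0],
    [-0.05,0,0.5,0,0,0,0],
    [-0.05,0,0.7,0,0,0,0],
    [-0.05,0,0.7,0,0,0,0],
    [-0.05,0,0.7,0,0,0,0]
  ]
}}

```text
time_s: 8.6
tcp_pos: [0.5177, 0.1479, 0.0785]
ee_rot: [[0.421, -0.907, -0.001], [-0.907, -0.421, -0.0], [0.0, 0.001, -1.0]]
wrist_force: [0.8, -1.1, -2.5]
gripper_width: 0.229
```

Run:
```python
from h import *
s=r.sense();print(s['time_s'],s['tcp_pos'],s['wrist_force'],s['moment'])
k=cap('wrist','w5');k['s']=s;pickle.dump(k,open('w5.pkl','wb'))
cv2.imwrite('pics/w5z.png',cv2.resize(k['pixels'][20:180,240:420,::-1],None,fx=3.5,fy=3.5,interpolation=cv2.INTER_CUBIC))
```

```text
8.6 [0.51773649 0.14789128 0.07845522] [ 0.78246191 -1.05637094 -2.49240739] [0.12734521 0.04660432 0.02589309]
```

View pics/w5z.png

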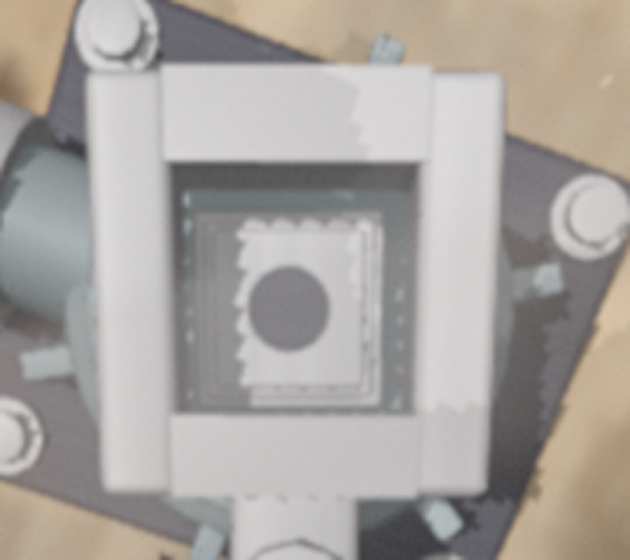

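Run:
```python
from h import *
k=pickle.load(open('w5.pkl','rb')); s=k['s']
g=lambda a,b,z:s['ee_rot'].T@(pix2w(k,(240+a/3.5-.4,20+b/3.5-.4),z)-s['tcp_pos'])
print('plug circ',g(289,309,.068).round(4))
print('plug edges',[g(*p,.064).round(4).tolist() for p in [(194,300),(383,300),(280,211),(280,405)]])
zt=s['tcp_pos'][2]+.0155
C=[(167,162),(420,162),(415,412),(170,412)];D=[(88,70),(504,72),(488,495),(103,495)]
for Q in(C,D): print(np.mean([g(*p,zt) for p in Q],0).round(4),[g(*p,zt)[:2].round(4).tolist() for p in Q])
print(r.sense()['tcp_pos'])
```

```text
plug circ [ 0.0803 -0.0006  0.0105]
plug edges [[0.082, -0.0168, 0.0145], [0.0821, 0.0153, 0.0145], [0.0962, -0.0021, 0.0145], [0.0646, -0.0022, 0.0145]]
[ 0.0808  0.     -0.0155] [[0.0975, -0.0172], [0.0975, 0.0174], [0.0641, 0.0177], [0.0641, -0.0178]]
[ 0.0804  0.0004 -0.0155] [[0.1088, -0.0274], [0.1086, 0.0283], [0.0521, 0.0288], [0.0521, -0.0281]]
[0.51795823 0.14802315 0.07874344]
```

Call:
{"op": "play_rows", "data": {
  "deltas": [
    [0,-0.035,0.1,0,0,0,0],
    [0,-0.035,0.2,0,0,0,0],
    [0,-0.035,0.3,0,0,0,0],
    [0,-0.035,0.4,0,0,0,0],
    [0,-0.035,0.5,0,0,0,0],
    [0,-0.035,0.5,0,0,0,0]
  ]
}}

```text
time_s: 9.25
tcp_pos: [0.5183, 0.1481, 0.0658]
ee_rot: [[0.421, -0.907, -0.001], [-0.907, -0.421, -0.0], [0.0, 0.001, -1.0]]
wrist_force: [0.4, 0.3, -2.7]
gripper_width: 0.227
```

Call:
{"op": "play_rows", "data": {
  "deltas": [
    [0,0,0.1,0,0,0,0],
    [0,0,0.2,0,0,0,0],
    [0,0,0.3,0,0,0,0],
    [0,0,0.35,0,0,0,0],
    [0,0,0.35,0,0,0,0]
  ]
}}

```text
time_s: 9.75
tcp_pos: [0.5185, 0.1482, 0.0573]
ee_rot: [[0.421, -0.907, -0.0], [-0.907, -0.421, -0.0], [0.0, 0.001, -1.0]]
wrist_force: [0.2, -0.1, -3.3]
gripper_width: 0.231
```

Call:
{"op": "play_rows", "data": {
  "deltas": [
    [0,0,0.05,0,0,0,0],
    [0,0,0.08,0,0,0,0],
    [0,0,0.1,0,0,0,0],
    [0,0,0.1,0,0,0,0]
  ]
}}

```text
time_s: 10.15
tcp_pos: [0.5186, 0.1483, 0.055]
ee_rot: [[0.421, -0.907, -0.0], [-0.907, -0.421, -0.0], [-0.0, 0.0, -1.0]]
wrist_force: [0.4, -0.4, -2.3]
gripper_width: 0.226
```

Call:
{"op": "play_rows", "data": {
  "deltas": [
    [0,0,0.04,0,0,0,0],
    [0,0,0.06,0,0,0,0],
    [0,0,0.06,0,0,0,0]
  ]
}}

```text
time_s: 10.45
tcp_pos: [0.5188, 0.1485, 0.0538]
ee_rot: [[0.421, -0.907, 0.0], [-0.907, -0.421, 0.0], [0.0, -0.0, -1.0]]
wrist_force: [-0.5, -0.4, -1.4]
gripper_width: 0.229
```

Run:
```python
from h import *
s=r.sense();print(s['time_s'],s['tcp_pos'],s['wrist_force'],s['moment'])
```

```text
10.45 [0.51878038 0.14845094 0.0538121 ] [-0.54854976 -0.36704524 -1.41115186] [ 0.12003047  0.1862637  -0.02219147]
```

The height matches full seating (0.050 + 0.0037) and the weight is coming off the wrist. I'll open the fingers and look.

Call:
{"op": "play_rows", "data": {
  "deltas": [
    [0,0,0,0,0,0,20],
    [0,0,0,0,0,0,24],
    [0,0,0,0,0,0,36],
    [0,0,0,0,0,0,50],
    [0,0,0,0,0,0,50]
  ]
}}

```text
time_s: 10.95
tcp_pos: [0.5188, 0.1484, 0.0537]
ee_rot: [[0.421, -0.907, 0.0], [-0.907, -0.421, 0.0], [0.0, -0.0, -1.0]]
wrist_force: [-0.5, -0.9, 0.7]
gripper_width: 0.464
```

Run:
```python
from h import *
s=r.sense();print(s['time_s'],s['tcp_pos'],s['wrist_force'],s['moment'],s['gripper_width'])
k=cap('wrist','w6');k['s']=s;pickle.dump(k,open('w6.pkl','wb'))
k2=cap('side','s6')
cv2.imwrite('pics/w6z.png',cv2.resize(k['pixels'][20:180,240:420,::-1],None,fx=3.5,fy=3.5,interpolation=cv2.INTER_CUBIC))
cv2.imwrite('pics/s6z.png',cv2.resize(k2['pixels'][150:280,230:400,::-1],None,fx=4,fy=4,interpolation=cv2.INTER_CUBIC))
```

```text
10.95 [0.51880951 0.14838019 0.05372009] [-0.51355141 -0.94689584  0.68393516] [-0.01445991  0.0341722  -0.00122459] 0.4639166225368215
```

View pics/w6z.png

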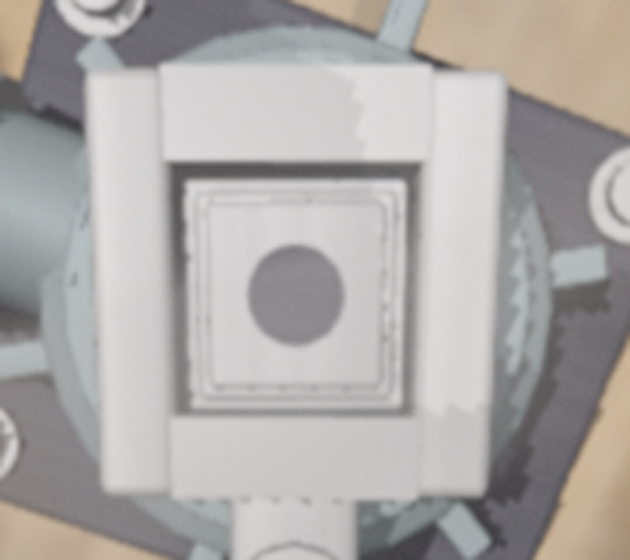

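View pics/s6z.png

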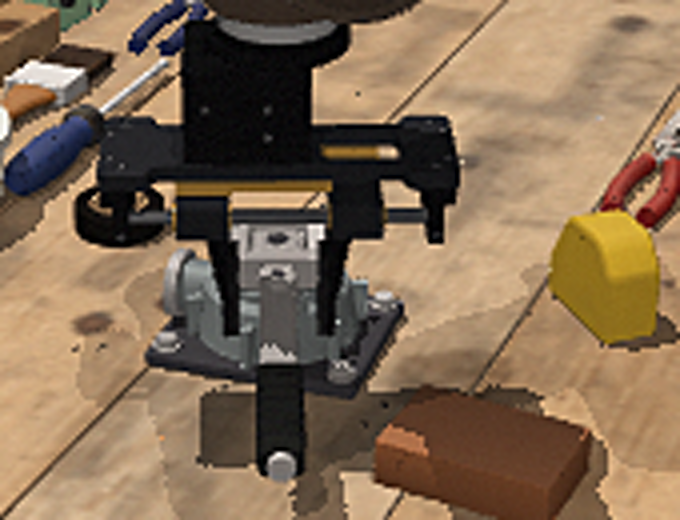

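The head sits level and fully down on the plug, with the fingers clear. Next I'll slide out to the grip (radius 170 mm) with open fingers either side of the handle.

Call:
{"op": "play_rows", "data": {
  "deltas": [
    [-0.4,0,0,0,0,0,50],
    [-1.2,0,0.06,0,0,0,50],
    [-2.2,0,0.12,0,0,0,50],
    [-3.1,0,0.16,0,0,0,50],
    [-3.6,0,0.16,0,0,0,50],
    [-3.6,0,0.16,0,0,0,50],
    [-3.6,0,0.16,0,0,0,50],
    [-3.6,0,0.16,0,0,0,50]
  ]
}}

```text
time_s: 11.85
tcp_pos: [0.4809, 0.2293, 0.0495]
ee_rot: [[0.42, -0.907, -0.0], [-0.907, -0.42, -0.0], [0.0, 0.0, -1.0]]
wrist_force: [-0.8, 0.1, 0.8]
gripper_width: 0.574
```

Run:
```python
from h import *
s=r.sense();print(s['time_s'],s['tcp_pos'],s['wrist_force'],s['moment'],s['gripper_width']*87,s['joints'].round(1))
p=s['tcp_pos'][:2]-[.552,.0749];print(np.hypot(*p),np.degrees(np.arctan2(p[1],p[0])))
k=cap('wrist','w7');k['s']=s;pickle.dump(k,open('w7.pkl','wb'))
```

```text
11.85 [0.48086369 0.22933655 0.04953611] [-0.79623994  0.12134901  0.79373712] [-0.05239044  0.0750392  -0.00646778] 49.903943254866796 [ 43.   24.3 -24.9   0.  -40.8 -18.1]
0.17003241952345757 114.7316663591773
```

View pics/w7.png

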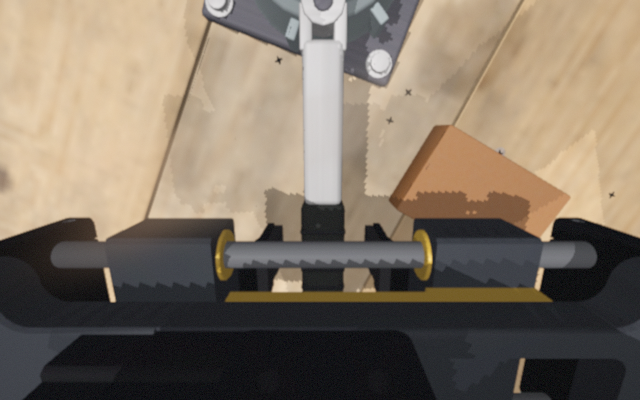

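Call:
{"op": "play_rows", "data": {
  "deltas": [
    [0,-0.12,0,0,0,0.2,50],
    [0.01,-0.36,0,0,0,0.6,50],
    [0.02,-0.53,0,0,0,0.9,50],
    [0.04,-0.71,0,0,0,1.2,50],
    [0.05,-0.83,0,0,0,1.4,50],
    [0.07,-0.95,0,0,0,1.6,50],
    [0.1,-1.18,0,0,0,2,50],
    [0.12,-1.3,0,0,0,2.2,50],
    [0.15,-1.41,0,0,0,2.4,50]
  ]
}}

```text
time_s: 12.8
tcp_pos: [0.5141, 0.2412, 0.0493]
ee_rot: [[0.222, -0.975, -0.001], [-0.975, -0.222, -0.001], [0.0, 0.001, -1.0]]
wrist_force: [-1.1, -0.7, 0.3]
gripper_width: 0.575
```

```bash
cat > st.py <<'E'
from h import *
s=r.sense()
R=s['ee_rot'];f=R.T@s['wrist_force'];m=R.T@s['moment']
p=s['tcp_pos'][:2]-[.552,.0749]
print('t',s['time_s'],'tcp',s['tcp_pos'].round(4),'Ftool',f.round(2),'m',m.round(3),'rad',np.hypot(*p).round(4),'ang',np.degrees(np.arctan2(p[1],p[0])).round(2),'yaw',np.degrees(np.arctan2(R[1,0],R[0,0])).round(2), 'v',s['joint_velocities'].round(1))
E
python3 st.py
```

```text
t 12.8 tcp [0.5141 0.2412 0.0493] Ftool [ 0.47  1.26 -0.29] m [-0.286  0.018 -0.014] rad 0.1705 ang 102.84 yaw -77.17 v [-1.5  2.   4.1 -0.1 -1.6 -8.5]
```

The finger is in contact with the loose plug at about 1.3 N. I'll go on in steps of about 6 mm, checking the force after each.

Call:
{"op": "play_rows", "data": {
  "deltas": [
    [0,-0.08,0,0,0,0.14,50],
    [0,-0.16,0,0,0,0.27,50],
    [0,-0.24,0,0,0,0.4,50]
  ]
}}

```text
time_s: 13.1
tcp_pos: [0.5201, 0.2427, 0.0495]
ee_rot: [[0.188, -0.982, -0.0], [-0.982, -0.188, -0.0], [0.0, 0.0, -1.0]]
wrist_force: [0.2, -0.9, -1.2]
gripper_width: 0.58
```

```bash
python3 st.py
```

```text
t 13.1 tcp [0.5201 0.2427 0.0495] Ftool [ 0.88 -0.    1.18] m [-0.245  0.202 -0.059] rad 0.1708 ang 100.76 yaw -79.15 v [-1.   1.5  2.9  0.  -1.3 -5.6]
```

Call:
{"op": "play_rows", "data": {
  "deltas": [
    [0,-0.08,0,0,0,0.14,50],
    [0,-0.16,0,0,0,0.27,50],
    [0,-0.24,0,0,0,0.4,50]
  ]
}}

```text
time_s: 13.4
tcp_pos: [0.5262, 0.2439, 0.0496]
ee_rot: [[0.154, -0.988, 0.0], [-0.988, -0.154, 0.0], [-0.0, -0.0, -1.0]]
wrist_force: [-0.9, -0.7, -0.1]
gripper_width: 0.572
```

```bash
python3 st.py
```

```text
t 13.4 tcp [0.5262 0.2439 0.0496] Ftool [0.58 0.98 0.13] m [-0.243  0.243  0.   ] rad 0.171 ang 98.69 yaw -81.16 v [-1.1  1.5  2.9 -0.  -1.4 -5.5]
```

Call:
{"op": "play_rows", "data": {
  "deltas": [
    [0,-0.08,0,0,0,0.14,50],
    [0,-0.16,0,0,0,0.27,50],
    [0,-0.24,0,0,0,0.4,50]
  ]
}}

```text
time_s: 13.7
tcp_pos: [0.5321, 0.2448, 0.0495]
ee_rot: [[0.119, -0.993, -0.0], [-0.993, -0.119, -0.0], [0.0, 0.0, -1.0]]
wrist_force: [-1.3, -0.2, 0.6]
gripper_width: 0.575
```

Call:
{"op": "play_rows", "data": {
  "deltas": [
    [0,-0.08,0,0,0,0.14,50],
    [0,-0.16,0,0,0,0.27,50],
    [0,-0.24,0,0,0,0.4,50]
  ]
}}

```text
time_s: 14.0
tcp_pos: [0.5381, 0.2455, 0.0496]
ee_rot: [[0.084, -0.996, -0.0], [-0.996, -0.084, -0.0], [0.0, 0.0, -1.0]]
wrist_force: [-1.0, -0.8, 0.7]
gripper_width: 0.573
```

Call:
{"op": "play_rows", "data": {
  "deltas": [
    [0,-0.08,0,0,0,0.14,50],
    [0,-0.16,0,0,0,0.27,50],
    [0,-0.24,0,0,0,0.4,50]
  ]
}}

```text
time_s: 14.3
tcp_pos: [0.544, 0.246, 0.0495]
ee_rot: [[0.05, -0.999, -0.0], [-0.999, -0.05, -0.0], [0.0, 0.0, -1.0]]
wrist_force: [-1.2, -0.8, 0.4]
gripper_width: 0.576
```

```bash
python3 st.py
```

```text
t 14.3 tcp [0.544  0.246  0.0495] Ftool [ 0.79  1.19 -0.39] m [-0.217  0.202 -0.018] rad 0.1713 ang 92.67 yaw -87.15 v [-1.1  1.4  2.8  0.  -1.4 -5.3]
```

Call:
{"op": "play_rows", "data": {
  "deltas": [
    [0,-0.08,0,0,0,0.14,50],
    [0,-0.16,0,0,0,0.27,50],
    [0,-0.24,0,0,0,0.4,50]
  ]
}}

```text
time_s: 14.6
tcp_pos: [0.55, 0.2464, 0.0495]
ee_rot: [[0.015, -1.0, -0.0], [-1.0, -0.015, 0.0], [-0.0, 0.0, -1.0]]
wrist_force: [-0.3, -1.0, -0.4]
gripper_width: 0.571
```

Call:
{"op": "play_rows", "data": {
  "deltas": [
    [0,-0.08,0,0,0,0.14,50],
    [0,-0.16,0,0,0,0.27,50],
    [0,-0.24,0,0,0,0.4,50]
  ]
}}

```text
time_s: 14.9
tcp_pos: [0.556, 0.2464, 0.0495]
ee_rot: [[-0.02, -1.0, -0.0], [-1.0, 0.02, -0.0], [0.0, 0.0, -1.0]]
wrist_force: [-1.0, -0.4, -0.8]
gripper_width: 0.573
```

Call:
{"op": "play_rows", "data": {
  "deltas": [
    [0,-0.08,0,0,0,0.14,50],
    [0,-0.16,0,0,0,0.27,50],
    [0.01,-0.24,0,0,0,0.4,50]
  ]
}}

```text
time_s: 15.2
tcp_pos: [0.5621, 0.2462, 0.0495]
ee_rot: [[-0.055, -0.998, 0.0], [-0.998, 0.055, 0.0], [-0.0, -0.0, -1.0]]
wrist_force: [-1.3, -0.9, -0.2]
gripper_width: 0.573
```

```bash
python3 st.py
python3 - <<'E'
from h import *
k=cap('wrist','w8')
k=cap('scene','c8')
cv2.imwrite('pics/c8z.png',cv2.resize(k['pixels'][80:240,180:380,::-1],None,fx=3.5,fy=3.5,interpolation=cv2.INTER_CUBIC))
E
```

```text
t 15.2 tcp [0.5621 0.2462 0.0495] Ftool [0.98 1.27 0.17] m [-0.283  0.065 -0.047] rad 0.1716 ang 86.64 yaw -93.16 v [-1.4  1.3  2.7  0.  -1.  -5. ]
```

View pics/w8.png

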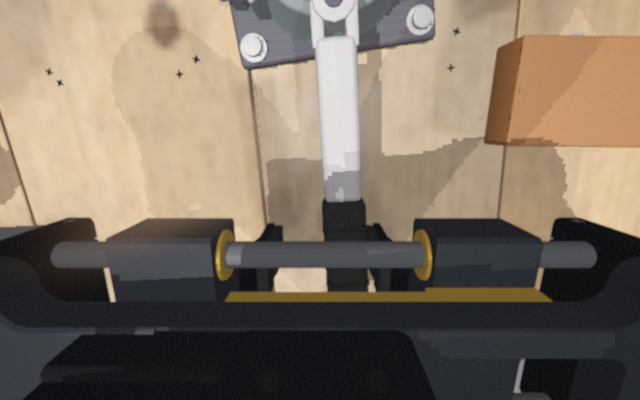

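View pics/c8z.png

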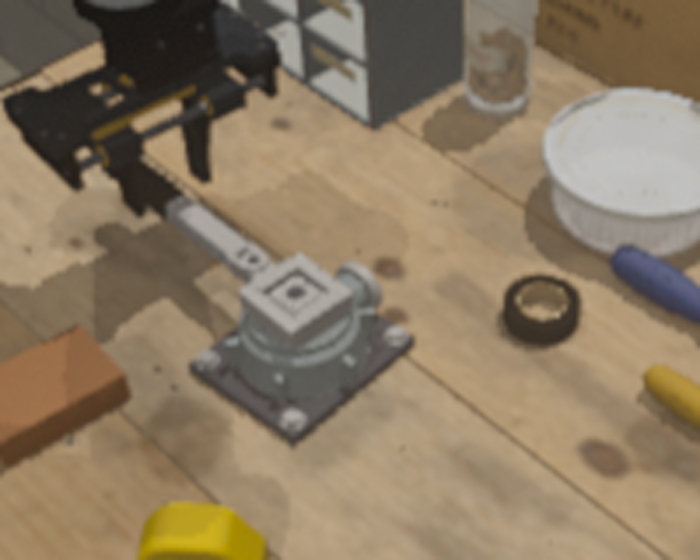

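The handle follows, touching the finger on its -x side. Continuing.

Call:
{"op": "play_rows", "data": {
  "deltas": [
    [0,-0.08,0,0,0,0.14,50],
    [0,-0.16,0,0,0,0.27,50],
    [0.01,-0.24,0,0,0,0.4,50]
  ]
}}

```text
time_s: 15.6
tcp_pos: [0.5681, 0.2457, 0.0496]
ee_rot: [[-0.09, -0.996, 0.0], [-0.996, 0.09, 0.0], [-0.0, -0.0, -1.0]]
wrist_force: [-0.7, 0.9, 0.3]
gripper_width: 0.578
```

Call:
{"op": "play_rows", "data": {
  "deltas": [
    [0,-0.08,0,0,0,0.14,50],
    [0,-0.16,0,0,0,0.27,50],
    [0.01,-0.24,0,0,0,0.4,50]
  ]
}}

```text
time_s: 15.9
tcp_pos: [0.5738, 0.2449, 0.0495]
ee_rot: [[-0.125, -0.992, -0.0], [-0.992, 0.125, 0.0], [-0.0, 0.0, -1.0]]
wrist_force: [-2.4, 1.8, -0.4]
gripper_width: 0.573
```

```bash
python3 st.py
```

```text
t 15.9 tcp [0.5738 0.2449 0.0495] Ftool [-1.52  2.59  0.44] m [-0.83  -0.493 -0.025] rad 0.1714 ang 82.7 yaw -97.17 v [-1.3  1.2  2.4 -0.5 -1.4 -4.8]
```

Call:
{"op": "play_rows", "data": {
  "deltas": [
    [0,-0.04,0,0,0,0.07,50],
    [0,-0.08,0,0,0,0.14,50],
    [0,-0.12,0,0,0,0.2,50]
  ]
}}

```text
time_s: 16.2
tcp_pos: [0.5761, 0.2445, 0.0493]
ee_rot: [[-0.141, -0.99, -0.001], [-0.99, 0.141, -0.0], [0.0, 0.001, -1.0]]
wrist_force: [-4.7, 2.7, 0.6]
gripper_width: 0.573
```

```bash
python3 st.py
```

```text
t 16.2 tcp [0.5761 0.2445 0.0493] Ftool [-2.02  5.03 -0.61] m [-1.502 -0.675 -0.012] rad 0.1713 ang 81.93 yaw -98.13 v [-0.6  0.6  1.3  0.1 -0.6 -2.2]
```

The plug is coming hard, now at about 5 N. I'll take finer steps.

Call:
{"op": "play_rows", "data": {
  "deltas": [
    [0,-0.04,0,0,0,0.04,50],
    [0,-0.08,0,0,0,0.1,50],
    [0,-0.08,0,0,0,0.1,50]
  ]
}}

```text
time_s: 16.5
tcp_pos: [0.5776, 0.2442, 0.0491]
ee_rot: [[-0.15, -0.989, -0.002], [-0.989, 0.15, -0.0], [0.001, 0.002, -1.0]]
wrist_force: [-5.5, 3.0, 1.5]
gripper_width: 0.574
```

```bash
python3 st.py
```

```text
t 16.5 tcp [0.5776 0.2442 0.0491] Ftool [-2.16  5.89 -1.45] m [-1.79  -0.775 -0.012] rad 0.1713 ang 81.42 yaw -98.63 v [ 0.1 -0.1 -0.1  0.1  0.1  0.1]
```

Call:
{"op": "play_rows", "data": {
  "deltas": [
    [0,-0.04,0,0,0,0.04,50],
    [0,-0.08,0,0,0,0.1,50],
    [0,-0.08,0,0,0,0.1,50]
  ]
}}

```text
time_s: 16.8
tcp_pos: [0.5789, 0.244, 0.049]
ee_rot: [[-0.159, -0.987, -0.003], [-0.987, 0.159, -0.0], [0.001, 0.003, -1.0]]
wrist_force: [-6.4, 4.5, 0.6]
gripper_width: 0.574
```

```bash
python3 st.py
```

```text
t 16.8 tcp [0.5789 0.244  0.049 ] Ftool [-3.39  7.07 -0.56] m [-2.212 -0.813 -0.013] rad 0.1712 ang 80.95 yaw -99.13 v [ 0.   0.  -0.2  0.   0.1  0.2]
```

Call:
{"op": "play_rows", "data": {
  "deltas": [
    [0,-0.04,0,0,0,0.04,50],
    [0,-0.08,0,0,0,0.1,50],
    [0,-0.08,0,0,0,0.1,50]
  ]
}}

```text
time_s: 17.1
tcp_pos: [0.5804, 0.2437, 0.0488]
ee_rot: [[-0.167, -0.986, -0.004], [-0.986, 0.167, -0.001], [0.001, 0.004, -1.0]]
wrist_force: [-8.8, 5.8, 1.9]
gripper_width: 0.577
```

```bash
python3 st.py
```

```text
t 17.1 tcp [0.5804 0.2437 0.0488] Ftool [-4.2   9.65 -1.9 ] m [-2.643 -0.982  0.006] rad 0.1712 ang 80.46 yaw -99.64 v [ 0.2 -0.1 -0.2 -0.   0.1  0.1]
```

Call:
{"op": "play_rows", "data": {
  "deltas": [
    [0,-0.04,0,0,0,0.04,50],
    [0,-0.08,0,0,0,0.1,50],
    [0,-0.08,0,0,0,0.1,50]
  ]
}}

```text
time_s: 17.4
tcp_pos: [0.5824, 0.2435, 0.0488]
ee_rot: [[-0.176, -0.984, -0.004], [-0.984, 0.176, -0.001], [0.001, 0.004, -1.0]]
wrist_force: [-8.2, 4.9, 1.6]
gripper_width: 0.572
```

```bash
python3 st.py
```

```text
t 17.4 tcp [0.5824 0.2435 0.0488] Ftool [-3.38  8.91 -1.62] m [-2.702 -0.957  0.023] rad 0.1713 ang 79.78 yaw -100.14 v [ 0.1 -0.2 -0.1  0.  -0.   0.1]
```

The force has levelled off at about 8.8 N and the TCP now moves the full 2 mm per step, so the handle has started to bend about 1.6 mm ago. The click at 0.05 rad is about 6.2 mm of travel and the limit about 17 mm. I'll aim for 8–9 mm.

Call:
{"op": "play_rows", "data": {
  "deltas": [
    [0,-0.04,0,0,0,0.07,50],
    [0,-0.08,0,0,0,0.14,50],
    [0,-0.08,0,0,0,0.14,50]
  ]
}}

```text
time_s: 17.7
tcp_pos: [0.5843, 0.2431, 0.0488]
ee_rot: [[-0.188, -0.982, -0.004], [-0.982, 0.188, -0.001], [0.001, 0.004, -1.0]]
wrist_force: [-9.0, 5.4, 0.9]
gripper_width: 0.575
```

```bash
python3 st.py
```

```text
t 17.7 tcp [0.5843 0.2431 0.0488] Ftool [-3.63  9.84 -0.86] m [-2.69  -1.03   0.014] rad 0.1713 ang 79.12 yaw -100.83 v [ 0.  -0.1 -0.  -0.   0.   0.2]
```

Call:
{"op": "play_rows", "data": {
  "deltas": [
    [0,-0.04,0,0,0,0.07,50],
    [0,-0.08,0,0,0,0.14,50],
    [0,-0.08,0,0,0,0.14,50]
  ]
}}

```text
time_s: 18.0
tcp_pos: [0.5863, 0.2428, 0.0488]
ee_rot: [[-0.2, -0.98, -0.004], [-0.98, 0.2, -0.0], [0.001, 0.004, -1.0]]
wrist_force: [-8.4, 5.2, 1.6]
gripper_width: 0.576
```

```bash
python3 st.py
python3 - <<'E'
from h import *
s=r.sense();k=cap('wrist','w9');k['s']=s;pickle.dump(k,open('w9.pkl','wb'))
k=cap('scene','c9')
cv2.imwrite('pics/c9z.png',cv2.resize(k['pixels'][100:200,200:320,::-1],None,fx=6,fy=6,interpolation=cv2.INTER_CUBIC))
E
```

```text
t 18.0 tcp [0.5863 0.2428 0.0488] Ftool [-3.37  9.24 -1.61] m [-2.668 -0.981 -0.011] rad 0.1713 ang 78.45 yaw -101.53 v [ 0.1 -0.1 -0.1  0.   0.1  0.1]
```

View pics/w9.png

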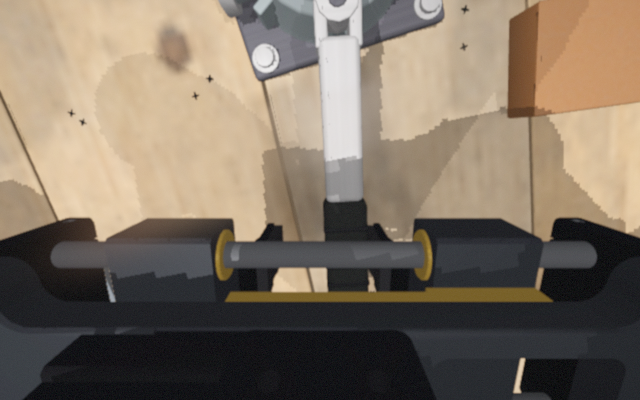

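View pics/c9z.png

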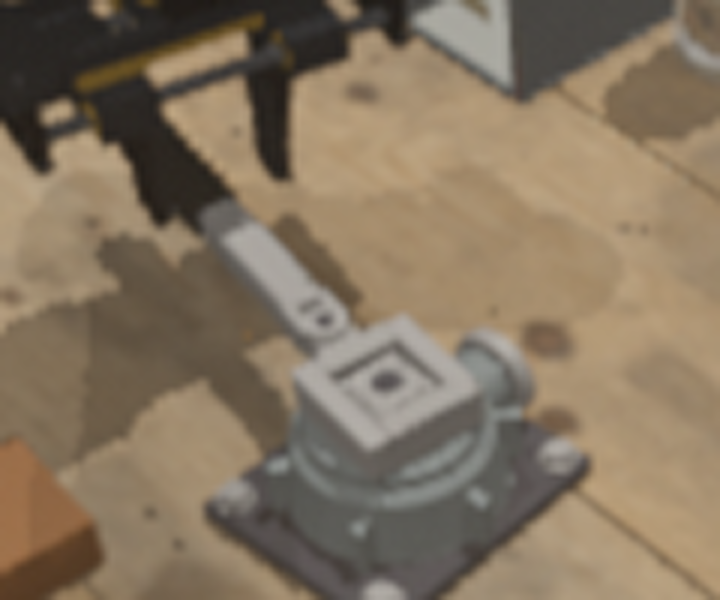

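The force is holding steady at about 9 N and the bend is about 0.045 rad so far. I'll add 3.5 mm to pass the click clearly.

Call:
{"op": "play_rows", "data": {
  "deltas": [
    [0,-0.05,0,0,0,0.08,50],
    [0,-0.1,0,0,0,0.16,50],
    [0,-0.14,0,0,0,0.24,50],
    [0,-0.14,0,0,0,0.24,50]
  ]
}}

```text
time_s: 18.5
tcp_pos: [0.5897, 0.242, 0.0488]
ee_rot: [[-0.22, -0.975, -0.005], [-0.975, 0.22, -0.001], [0.002, 0.004, -1.0]]
wrist_force: [-8.0, 4.7, 1.8]
gripper_width: 0.575
```

```bash
python3 st.py
python3 - <<'E'
from h import *
s=r.sense();k=cap('wrist','w10');k['s']=s;pickle.dump(k,open('w10.pkl','wb'))
k=cap('scene','c10');k2=cap('side','s10')
cv2.imwrite('pics/s10z.png',cv2.resize(k2['pixels'][160:270,230:370,::-1],None,fx=5,fy=5,interpolation=cv2.INTER_CUBIC))
cv2.imwrite('pics/c10z.png',cv2.resize(k['pixels'][100:200,200:320,::-1],None,fx=6,fy=6,interpolation=cv2.INTER_CUBIC))
E
```

```text
t 18.5 tcp [0.5897 0.242  0.0488] Ftool [-2.86  8.81 -1.8 ] m [-2.717 -0.863 -0.032] rad 0.1713 ang 77.29 yaw -102.74 v [ 0.  -0.1 -0.  -0.   0.1  0.1]
```

View pics/c10z.png

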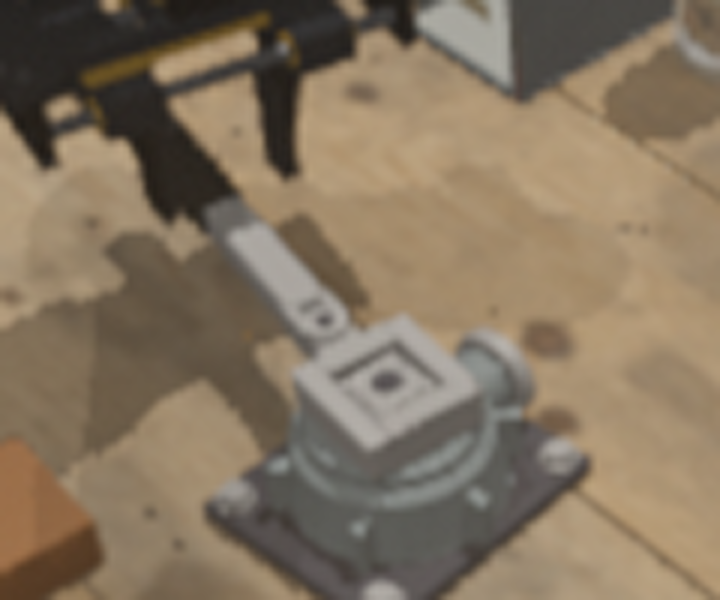

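View pics/s10z.png

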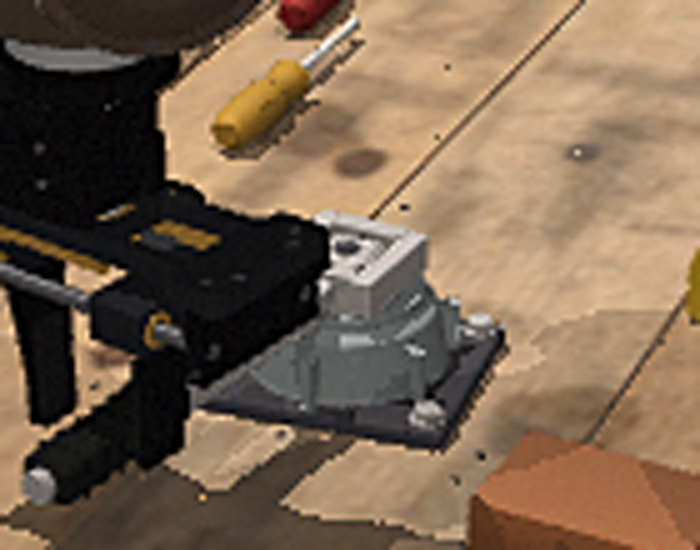

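The head stayed still between the last two pictures while the handle moved on, and the bend is about 0.07 rad. That is past the click and well short of 0.14, so I'm easing off along the arc.

Call:
{"op": "play_rows", "data": {
  "deltas": [
    [0,0.06,0,0,0,-0.1,50],
    [0,0.12,0,0,0,-0.2,50],
    [0,0.18,0,0,0,-0.3,50],
    [0,0.24,0,0,0,-0.4,50],
    [0.01,0.3,0,0,0,-0.5,50],
    [0.01,0.36,0,0,0,-0.6,50],
    [0.02,0.42,0,0,0,-0.7,50],
    [0.02,0.48,0,0,0,-0.8,50],
    [0.03,0.54,0,0,0,-0.9,50],
    [0.03,0.6,0,0,0,-1,50],
    [0.03,0.66,0,0,0,-1.1,50],
    [0.03,0.66,0,0,0,-1.1,50]
  ]
}}

```text
time_s: 19.85
tcp_pos: [0.5758, 0.2447, 0.0496]
ee_rot: [[-0.125, -0.992, 0.0], [-0.992, 0.125, 0.0], [-0.0, -0.0, -1.0]]
wrist_force: [-2.7, 2.5, 0.3]
gripper_width: 0.577
```

```bash
python3 st.py
python3 - <<'E'
from h import *
s=r.sense();k=cap('wrist','w11');k['s']=s;pickle.dump(k,open('w11.pkl','wb'))
def ang(f):
    k=pickle.load(open(f,'rb'));hsv=cv2.cvtColor(k['pixels'],cv2.COLOR_RGB2HSV)
    c=[];
    for y in range(50,190,5):
        row=hsv[y,280:400]; m=(row[:,1]<40)&(row[:,2]>120)
        n,l,st,_=cv2.connectedComponentsWithStats(m.astype(np.uint8)[None])
        j=1+np.argmax(st[1:,4]); x0=280+st[j,0];w=st[j,2]
        if 30<w<46: c.append(pix2w(k,(x0+(w-1)/2,y),.069)[:2])
    c=np.array(c);v,u,a,b=cv2.fitLine(c.astype(np.float32),cv2.DIST_HUBER,0,.01,.01)[:,0]
    A=np.degrees(np.arctan2(u,v))%180; print(f,len(c),'handle yaw',A.round(2), 'x at y=.2',(a+(.2-b)*v/u).round(4));return A
print(np.radians(ang('w11.pkl')-ang('w9.pkl')),np.radians(ang('w11.pkl')-ang('w10.pkl')))
E
```

```text
t 19.85 tcp [0.5758 0.2447 0.0496] Ftool [-2.19  3.02 -0.29] m [-0.871 -0.613  0.026] rad 0.1715 ang 82.01 yaw -97.18 v [-0.1  0.1  0.2 -0.2 -0.1 -0.4]
w11.pkl 28 handle yaw 86.07 x at y=.2 0.5612
w9.pkl 27 handle yaw 81.51 x at y=.2 0.5685
w11.pkl 28 handle yaw 86.07 x at y=.2 0.5612
w10.pkl 28 handle yaw 80.09 x at y=.2 0.5706
0.079556614 0.1043312
```

View pics/w11.png

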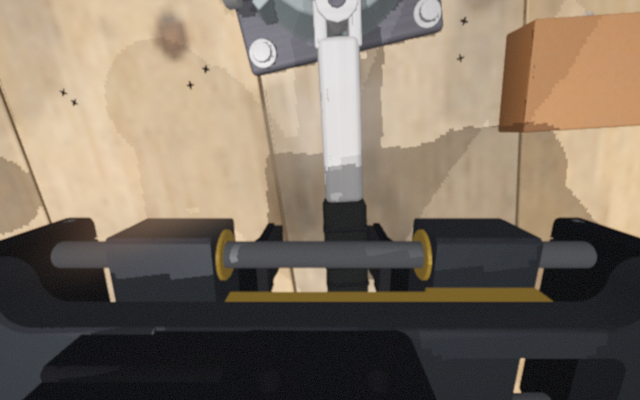

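Bend at the end was 0.065–0.075 rad by both the force plateau and vision. About 3 N of elastic contact remains, so I'll back off further until the finger is clear.

Call:
{"op": "play_rows", "data": {
  "deltas": [
    [0,0.06,0,0,0,-0.1,50],
    [0,0.12,0,0,0,-0.2,50],
    [0,0.18,0,0,0,-0.3,50],
    [0.01,0.24,0,0,0,-0.4,50],
    [0.01,0.3,0,0,0,-0.5,50],
    [0.01,0.36,0,0,0,-0.6,50],
    [0.02,0.42,0,0,0,-0.7,50],
    [0.02,0.48,0,0,0,-0.8,50],
    [0.02,0.54,0,0,0,-0.9,50],
    [0.02,0.6,0,0,0,-1,50],
    [0.02,0.6,0,0,0,-1,50]
  ]
}}

```text
time_s: 21.0
tcp_pos: [0.5606, 0.246, 0.0496]
ee_rot: [[-0.038, -0.999, -0.0], [-0.999, 0.038, -0.0], [0.0, 0.0, -1.0]]
wrist_force: [0.0, -0.1, 0.8]
gripper_width: 0.574
```

```bash
python3 st.py
python3 - <<'E'
from h import *
s=r.sense();k=cap('wrist','w12');k['s']=s;pickle.dump(k,open('w12.pkl','wb'))
E
```

```text
t 21.0 tcp [0.5606 0.246  0.0496] Ftool [ 0.07 -0.03 -0.76] m [0.024 0.011 0.003] rad 0.1713 ang 87.12 yaw -92.18 v [-0.2  0.1  0.4  0.1  0.1 -0.4]
```

View pics/w12.png

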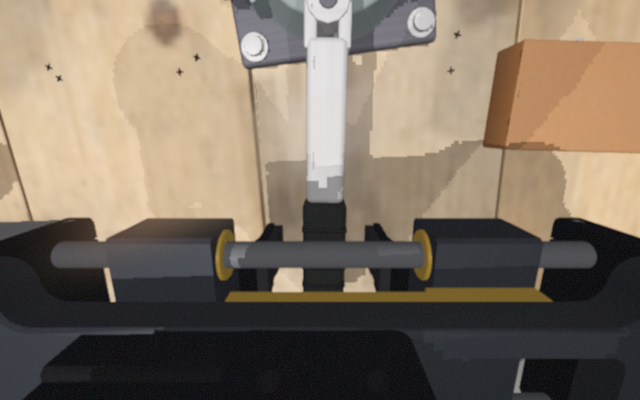

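The handle is free and centred between the fingers, with no force on the wrist. I'll lift straight up and check from above.

Call:
{"op": "play_rows", "data": {
  "deltas": [
    [0,0,-0.3,0,0,0,55],
    [0,0,-1,0,0,0,55],
    [0,0,-2,0,0,0,55],
    [0,0,-3.2,0,0,0,55],
    [0,0,-4.4,0,0,0,55],
    [-1,0,-5.4,0,0,0,55],
    [-2,0,-6,0,0,0,55],
    [-2,0,-6,0,0,0,55],
    [-2,0,-6,0,0,0,55]
  ]
}}

```text
time_s: 21.95
tcp_pos: [0.5624, 0.2962, 0.1998]
ee_rot: [[-0.038, -0.999, -0.0], [-0.999, 0.038, 0.0], [-0.0, 0.0, -1.0]]
wrist_force: [-1.2, -0.4, -0.0]
gripper_width: 0.635
```

```bash
python3 st.py
python3 - <<'E'
from h import *
s=r.sense();k=cap('wrist','w13');k['s']=s;pickle.dump(k,open('w13.pkl','wb'))
k=cap('scene','c13');k2=cap('side','s13')
a=cv2.resize(k2['pixels'][150:270,220:370,::-1],None,fx=4,fy=4,interpolation=cv2.INTER_CUBIC)
cv2.imwrite('pics/s13z.png',a)
for c in('scene','side','wrist'):
  for t in ['tape_measure','pliers','sand_block','tape_roll','screwdriver']:
    print(c,t,[(np.round(d['centre'],3).tolist(),round(d['score'],2)) for d in r.spot_in(c,t)[:1]])
E
```

```text
t 21.95 tcp [0.5624 0.2962 0.1998] Ftool [0.44 1.21 0.04] m [-0.009  0.047  0.   ] rad 0.2215 ang 87.31 yaw -92.17 v [-0.9  0.5 -2.1 -0.1  0.1 -0.1]
scene tape_measure [([0.382, -0.043, 0.048], 0.83)]
scene pliers [([0.401, -0.242, 0.016], 0.83)]
scene sand_block [([0.386, 0.156, 0.026], 0.71)]
scene tape_roll [([0.708, -0.016, 0.02], 0.69)]
scene screwdriver [([0.709, -0.18, 0.021], 0.57)]
side tape_measure [([0.369, -0.011, 0.042], 0.81)]
side pliers [([0.398, -0.221, 0.01], 0.57)]
side sand_block [([0.386, 0.192, 0.028], 0.94)]
side tape_roll [([0.701, -0.0, 0.014], 0.5)]
side screwdriver [([0.711, -0.156, 0.016], 0.52)]
wrist tape_measure []
wrist pliers []
wrist sand_block [([0.396, 0.168, 0.029], 0.7)]
wrist tape_roll []
wrist screwdriver []
```

View pics/w13.png

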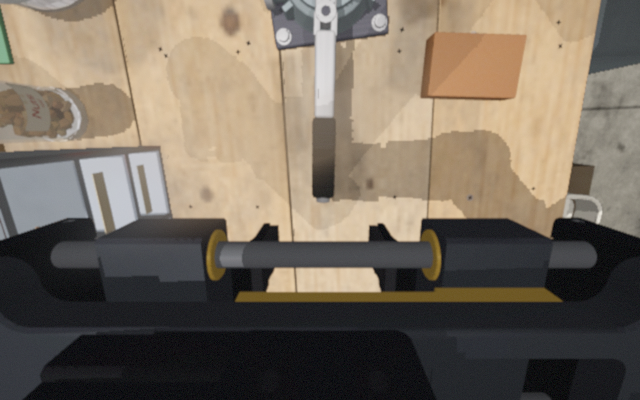

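View pics/s13z.png

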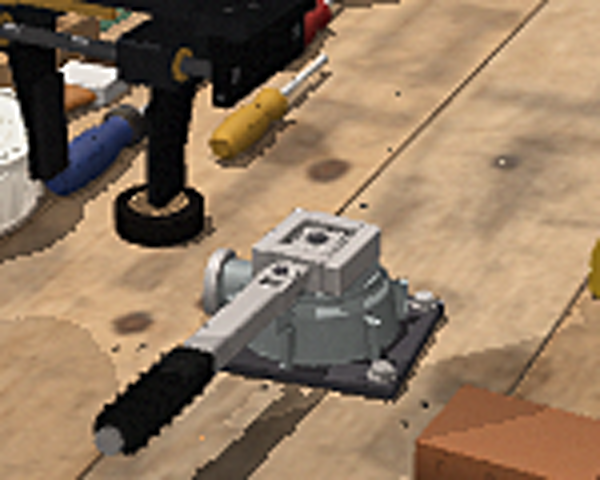

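View pics/c13.png

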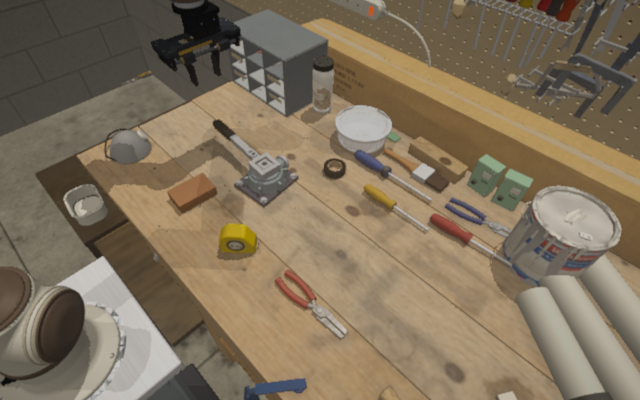

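The wrench looks straight and level, and the bystanders are where they were. One numerical check of height and level before I hand in.

Run:
```python
from h import *
k=r.capture('side')
def ray(u,v,z):
    d=k['R'].T@np.linalg.inv(k['camera_matrix'])@[u,v,1];o=-k['R'].T@k['t'];return (o+d*(z-o[2])/d[2])
e=ray(220+108/4,150+438/4,.06);p=e[:2]-[.552,.0749];print('end',e,np.hypot(*p),np.degrees(np.arctan2(p[1],p[0])))
C=[ray(220+a/4,150+b/4,.07)[:2] for a,b in [(252,238),(308,208),(381,226),(329,262)]]
print('head centre',np.mean(C,0),[np.hypot(*(C[i]-C[i-1])).round(4) for i in range(4)])
w=pickle.load(open('w13.pkl','rb'));q=pix2w(w,(322,202),.06);print('wrist end',q)
```

```text
end [0.56542407 0.30346838 0.06      ] 0.22896224707109245 86.63881780868961
head centre [0.55311397 0.07513352] [np.float64(0.0543), np.float64(0.0511), np.float64(0.0499), np.float64(0.0549)]
wrist end [0.56509841 0.30557028 0.06      ]
```

Run:
```python
from h import *
print(r.finish_job(), r.sense()['time_s'])
```

```text
the job is handed in; nothing more can be done
the job is handed in; nothing more can be done
```

I picked the wrench up at its carry point, set its head fully down over the plug and swung the handle clockwise until it clicked. Then I eased off, let go and handed the job in at about 22 s (limit 64 s).

- **Tightening:** the plug turned about 27° before it came hard. The push then levelled off at about 9 N and the handle bent on past the click.
- **Bend at the stop:** about 0.065–0.075 rad, estimated from how far the gripper moved at steady force and from the camera pictures. That is past the 0.05 click and well short of 0.14. I had no direct reading of the bend.
- **Final state:** the handle is straight, and the head centre and handle end lie where they should at full depth in both the side and wrist views. The fingers are clear, with no contact force.
- **Other things on the bench:** the side and scene cameras place all of them within about 8 mm of where they started, which is about what the detector scatters. The side camera had no starting screwdriver reading, so only the scene camera compares that one.

No check failed. The tangential push and the wrist moment agreed to within the force noise of about 0.7 N. There was also a 2–4 N friction pull along the handle during the push.

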